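# Pry the snap-in cover of a kiln control box loose

## Robot

A 6-joint arm with a two-finger parallel gripper is mounted at the origin on the work surface. World frame = base frame: x ahead of the robot, y to its left, z up, the work surface at z = 0. Lengths are in m, angles in rad, forces in N, time in s.
With the tool pointing down it reaches from about 0.35 to 0.725 m from the base axis. Payload 6 kg.
Tool frame: the origin (TCP) lies midway between the tips of the shut fingers; the grasp point (between the pads) lies 19 mm behind it; z points along the fingers, y is the line along which they close (so a half turn about z gives the same grasp; the last joint's range is limited). The gripper opens to 85 mm and grips with 20 to 120 N. Pads are 22 mm wide; open, the fingers measure 114 mm over their backs; the gripper's body (76 mm by 85 mm) begins 54 mm behind the grasp point. The pads swing forward as they close: fully open they stand 13 mm farther back than shut.
Start: joints at [-0.994, 0.04, 0.085, 0, -1.615, -0.334], TCP at [0.144, -0.582, 0.231] pointing down, gripper open.
Joint ranges: [-2.56, 2.56], [-1.29, 2.01], [-1.08, 1.49], [-3.29, 1.98], [-2.81, -0.18], [-2.99, 2.99]. Speed limits (rad/s): [2.57, 2.57, 3.01, 3.14, 3.14, 3.14].

## Interface

Orientations are given as a unit quaternion [w, x, y, z].
In Python, from rig import robot gives the robot as it stands. The module is installed in compiled form; this text tells all that it offers.
- The arm moves only by the tool drive_tool, never from a script. Its argument "motion" is a list that holds one entry, the list of rows, each a list of 7 numbers: the opening, from 0 (shut) to 1 (fully open), then the shift along the tool's x, y, z in m, then the turn, a rotation vector about the tool's x, y, z in degrees. A call has 1 to 20 rows; each row shifts and turns the commanded pose from where the row before left it, along the tool's axes as they then stand; what a row does not reach is not made up. A row lasts 1/12 s, in which the tool goes at most 41.7 mm and 7.16 degrees, less where a joint would pass 70% of its speed; a pose out of reach is approached as far as the arm can. A call with a gripper value outside its range is refused whole. The fingers move at their own pace and stop on an object; "squeeze" is the grip in N (left out, the last holds). Time passes only in rows, so rows that do not move let the fingers close. It gives the time, the measured TCP pose, the force, the opening and the grip force at its end, in the units of the state.
- robot.get_state(): the state, without advancing time (a new reading comes with each control period).
- robot.camera(name): name is "side" or "top"; returns the picture (400x640x3 uint8, blue, green, red); there is no depth.
- robot.get_calibration(name): a dict with "camera_matrix" (3x3 intrinsics, pixels), "k1" (the pictures are not rectified: a ray, as slopes to the right and down, at radius r is drawn at 1 + k1 r^2 times it, then the intrinsics apply), "rvec" (rotation vector, rad) and "tvec" (3), from world to camera coordinates, as OpenCV has them. Camera axes: x right, y down, z forward; pixel columns grow to the right and rows downward; lengths in m; the calibration is good to about 2 mm. A picture is of the moment at which its call begins. get_calibration takes no time and is no camera call.
- robot.close_job(): hands the job in; it is judged then, once.
The state is a dict: "time": time; "qpos": joint angles; "joint_velocities": joint speeds; "joint_torque": joint torques, N m; "ee_pos": TCP position; "orientation": TCP orientation; "ft_force": force on the tool from outside, world axes, zero at the start; "wrist_torque": the same for the moment, N m; "gripper_width": finger opening in m; "gripper_force": force on a finger pad.
Only numpy, scipy, OpenCV 4.12 (cv2) and the standard library are available. Lean on these libraries where they do the work, as an engineer would, in place of code of your own. Each camera call takes 0.05 s, during which the arm holds its last target. There are 200 camera calls.

## Task

Two grey kiln control boxes are bolted to the glassworking bench; one has its cover screwed down, the other has a snap-in cover with a pry notch in the rim. Take the tool with the flat blade, push its blade through the notch under the edge of the snap-in cover and pry the cover up until it has snapped out of its catches. Then draw the blade out, leaving the popped cover resting loose on its box, and lay the tool down flat on the bench; do not touch the cover with the fingers.

Things in the scene. Friction and masses are not known exactly. Their poses are not given: they have to be found in the camera images.
- blade_grip (a point): On the flat-blade tool lying on the bench (90 g): wooden handle 100 long, 22 wide, 26 mm tall; steel blade 75 long, 24 wide, 3 mm thick, level at the handle's mid-height. Point on the centre line, 20 mm behind the handle's front end, 13 mm above its underside. x runs to the blade's tip, z up. The tool with the same handle and a thin round spike is not wanted.
- blade_tip (a point): Middle of the blade's end, 95 mm ahead (+x) of blade_grip on the same centre line, same axes.
- control_box: Fixed box 100 (x) x 130 (y) x 64 mm tall; origin: centre of its underside, z up. Its -x side (towards the robot) has the pry notch: a gap in the 6 mm wall, 60 mm wide (y -30 to 30), open at the top, down to z = 30 mm. A level blade goes in along +x under the cover; below the cover it is free to z = 30 mm, up to 60 mm past the cover's edge. The box without notch, four screws on top, is not wanted.
- cover_edge (a point): Middle of the lower notch-side edge of the cover, a loose plate 84 (x) x 100 (y) x 6 mm, 60 g, sunk in the box; snapped in, it is at x -42, y 0, z 46 mm in the box's frame, axes as the box's. Prying it up takes about 3 to 6 N; two side catches let go once it is some 15 mm up, the far edge staying down. Let down, it then rests on the catches 16 to 25 mm higher than before.
Things that resemble listed ones, but are neither listed nor needed, are in the scene too. Leave any pink or turquoise look-alike of the control_box alone.

How it is judged:
By the outcome, as a careful person would: the job done as asked, in the order asked, and still so for the second after the job is handed in, with the robot touching nothing.
It also fails if it takes over 58 s, if anything falls off the work surface, if the arm or the gripper's body presses on something with over 40 N, if the wrist force passes 120 N, or if a joint passes its speed limit or range.

## Working session

There is one attempt and no reset: what is moved stays moved. The work goes in short steps, Python scripts to look and compute and a tool call to move; the robot and the scene stay as the last step left them, time stands still between calls to the robot, and variables do not carry over. Pictures are saved under pics/ and viewed, at most 10 in all, crops included, and the job is handed in when it is done.

Besides the shell and the picture viewer there is one more tool, called after "Call:" as name(argument=value, ...), one argument or row to a line, values as JSON. drive_tool: Moves the arm, as the interface text tells. Its arguments: {"type":"object","properties":{"motion":{"type":"array","items":{"type":"array","items":{"type":"array","items":{"type":"number"}}}},"squeeze":{"type":"number"}},"required":["motion"]}

```bash
mkdir -p pics; cat > h.py <<'E'
import numpy as np, cv2
from rig import robot
from scipy.spatial.transform import Rotation as R
def snap(name,fn):
    im=robot.camera(name); cv2.imwrite('pics/'+fn,im); return im
def ray(name,uv):
    c=robot.get_calibration(name); K=np.array(c["camera_matrix"],float); k=c["k1"]
    uv=np.array(uv,float).reshape(-1,2)
    n=cv2.undistortPoints(uv.reshape(-1,1,2),K,np.array([k,0,0,0,0.])).reshape(-1,2)
    Rm=cv2.Rodrigues(np.array(c["rvec"],float))[0]; t=np.array(c["tvec"],float).ravel()
    return -Rm.T@t, np.c_[n,np.ones(len(n))]@Rm
def onz(name,uv,z):
    o,d=ray(name,uv); return o+d*((z-o[2])/d[:,2])[:,None]
def proj(name,P):
    c=robot.get_calibration(name)
    return cv2.projectPoints(np.array(P,float).reshape(-1,1,3),np.array(c["rvec"],float),np.array(c["tvec"],float),np.array(c["camera_matrix"],float),np.array([c["k1"],0,0,0,0.]))[0].reshape(-1,2)
def tri(uvA,uvB,a="top",b="side"):
    o1,d1=ray(a,uvA);o2,d2=ray(b,uvB);d1=d1[0];d2=d2[0]
    s=np.linalg.lstsq(np.c_[d1,-d2],o2-o1,rcond=None)[0]
    p,q=o1+s[0]*d1,o2+s[1]*d2; return (p+q)/2,np.linalg.norm(p-q)
E
python3 - <<'E'
from h import *
a=snap("top","t0.png");b=snap("side","s0.png")
for n in("top","side"): print(n,ray(n,[[320,200]]))
print(robot.get_state())
E
```

```text
top (array([0.37173478, 0.05280644, 1.41582705]), array([[ 0.11739207, -0.02148683, -0.99286263]]))
side (array([0.50545196, 0.8577864 , 0.88662515]), array([[-0.01114338, -0.68993748, -0.72395922]]))
{'time': 0.1, 'qpos': array([-9.94302024e-01,  4.07503240e-02,  8.39243043e-02, -4.11778108e-04,
       -1.61554884e+00, -3.33704136e-01]), 'joint_velocities': array([-0.00102341, -0.00081677,  0.00198349,  0.00094263, -0.00161317,
       -0.0009274 ]), 'joint_torque': array([-4.78617148e-03, -3.69347763e+01,  3.48279691e+01,  6.95169613e+00,
       -4.58028400e-03,  1.48753526e-05]), 'ee_pos': array([ 0.14424358, -0.58208575,  0.23038637]), 'orientation': array([-1.62168963e-04, -1.21106083e-01,  9.92639235e-01,  7.99344686e-04]), 'ft_force': array([-0.01447447, -0.59628041,  0.27190666]), 'wrist_torque': array([ 0.03313629, -0.00714916, -0.05058511]), 'gripper_force': 0.0, 'gripper_width': 0.08498077092849002}
```

View pics/t0.png

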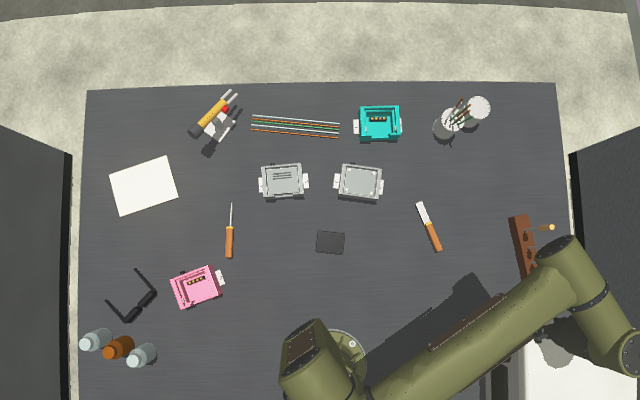

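View pics/s0.png

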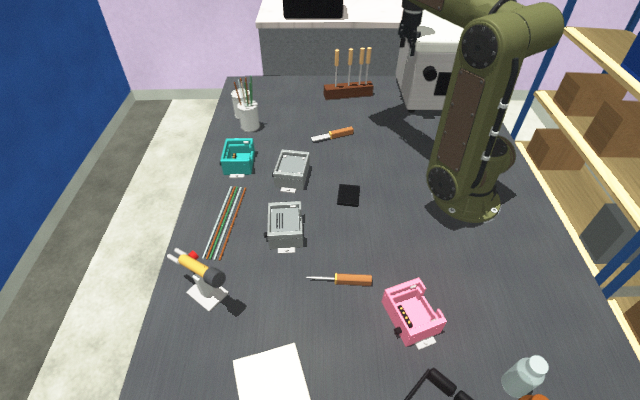

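The top view shows grey boxes at (283,181) and (360,182). The spike tool is at (230,230) and the flat-blade tool at (428,226). In the side view the boxes are at (285,224) and (291,167). I'll enlarge these to tell which box has the notch.

```bash
python3 - <<'E'
from h import *
t=cv2.imread('pics/t0.png');s=cv2.imread('pics/s0.png')
A=cv2.resize(t[150:265,245:455],(800,438),interpolation=cv2.INTER_CUBIC)[:300]
B=cv2.resize(s[110:260,250:370],None,fx=2,fy=2,interpolation=cv2.INTER_CUBIC)
C=cv2.resize(s[140:260,255:321],(545,300)[::1],interpolation=cv2.INTER_CUBIC) if 0 else cv2.resize(s[145:195,265:320],(330,300),interpolation=cv2.INTER_CUBIC)
D=cv2.resize(s[195:255,258:313],(275,300),interpolation=cv2.INTER_CUBIC)
E=cv2.resize(s[120:150,305:360],(195,106),interpolation=cv2.INTER_CUBIC)
o=np.zeros((600,800,3),np.uint8);o[:300]=A;o[300:,:330]=C;o[300:,330:605]=D;o[300:406,605:]=E
cv2.imwrite('pics/c0.png',o)
# tool: orange handle + blade
hsv=cv2.cvtColor(t,cv2.COLOR_BGR2HSV)
m=cv2.inRange(hsv,(5,120,90),(20,255,255));m2=np.zeros_like(m);m2[195:260,400:455]=m[195:260,400:455]
p=np.argwhere(m2)[:,::-1];print('handle',cv2.minAreaRect(p.astype(np.float32)))
w=cv2.inRange(hsv,(0,0,130),(180,60,255));m3=np.zeros_like(w);m3[195:260,400:455]=w[195:260,400:455]
q=np.argwhere(m3)[:,::-1];print('blade',cv2.minAreaRect(q.astype(np.float32)))
for r,z in((p,.026),(q,.0145)):
    W=onz("top",r,z)[:,:2].astype(np.float32); rr=cv2.minAreaRect(W*1000);print(rr,W.mean(0)); print(cv2.boxPoints(rr).round(1).tolist())
# grey boxes tops
g=cv2.inRange(hsv,(0,0,110),(180,50,255))
for x0,x1 in((262,305),(338,384)):
    m=np.zeros_like(g);m[155:206,x0:x1]=g[155:206,x0:x1]
    q=np.argwhere(m)[:,::-1];W=onz("top",q,.064)[:,:2].astype(np.float32)
    print('box',cv2.minAreaRect(W*1000),W.mean(0))
E
```

```text
handle ((432.9289855957031, 236.5295867919922), (30.307695388793945, 7.61538553237915), 67.38013458251953)
blade ((422.5862121582031, 212.0344696044922), (23.109935760498047, 7.090548515319824), 66.80140686035156)
((407.39129638671875, -344.958984375), (98.88941192626953, 25.68450164794922), 20.34027671813965) [ 0.4057118  -0.34640735]
[[356.6000061035156, -350.1000061035156], [365.5, -374.20001220703125], [458.20001220703125, -339.79998779296875], [449.29998779296875, -315.70001220703125]]
((489.81396484375, -317.4439697265625), (76.61461639404297, 24.196935653686523), 20.812562942504883) [ 0.49012634 -0.3171525 ]
[[449.70001220703125, -319.70001220703125], [458.29998779296875, -342.3999938964844], [529.9000244140625, -315.1000061035156], [521.2999877929688, -292.5]]
box ((599.4049682617188, 141.07473754882812), (108.73750305175781, 139.1354217529297), 3.9954519271850586) [0.5992034  0.14116761]
box ((591.9423217773438, -108.15987396240234), (150.0614471435547, 103.27873229980469), 80.68769073486328) [ 0.5903781  -0.10721119]
```

View pics/c0.png

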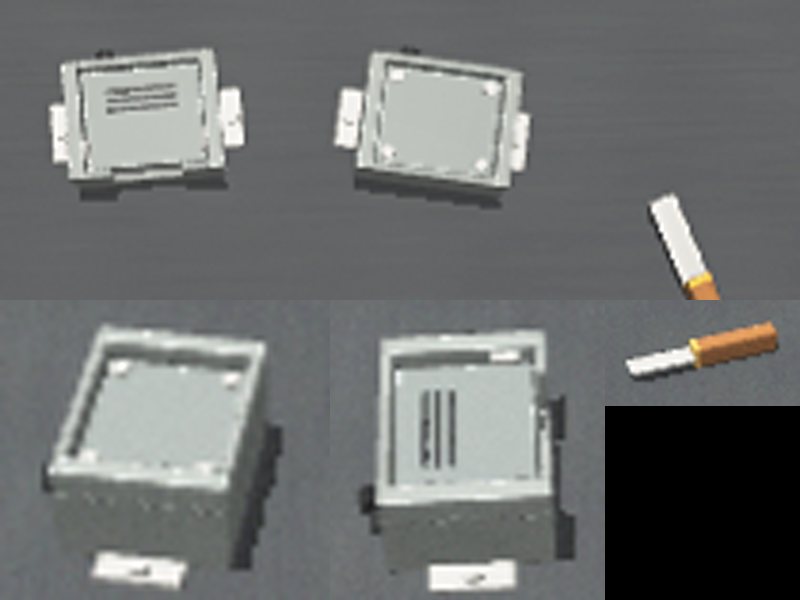

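The left box, top (283,181), is the one wanted: it has a notch in its near (lower) rim and no screws. The right box, (360,182), has four screws. The tool at (428,226) has the wide blade. I'll make the approach move and refine the box corners.

Call:
drive_tool(
  motion=[
    [[1,-0.0286,0.014,0.005,0,0,0],[1,-0.0286,0.014,0.005,0,0,0],[1,-0.0286,0.014,0.005,0,0,0],[1,-0.0286,0.014,0.01,0,0,0],[1,-0.0286,0.014,0.01,0,0,0],[1,-0.0286,0.014,0.01,0,0,0],[1,-0.0286,0.014,0.01,0,0,0],[1,-0.0286,0.014,0.01,0,0,0],[1,-0.0286,0.014,0.01,0,0,0],[1,-0.0286,0.014,0.01,0,0,0],[1,-0.0286,0.014,0.01,0,0,0],[1,-0.0286,0.014,0.01,0,0,-6.6],[1,0,0,0,0,0,0],[1,0,0,0,0,0,0]],
  ],
)

```text
time: 1.27
ee_pos: [0.4374, -0.3354, 0.1249]
orientation: [-0.001, -0.179, 0.984, 0.001]
ft_force: [0.2, -0.8, 0.4]
gripper_width: 0.0852
gripper_force: 0.0
```

```bash
cat >> h.py <<'E'
def go(p,yaw):
    "shift in present tool axes to TCP p, and turn about tool z so that -tool x lies at yaw deg"
    s=robot.get_state(); M=R.from_quat(s['orientation'],scalar_first=True).as_matrix()
    T=np.c_[[-np.cos(np.radians(yaw)),-np.sin(np.radians(yaw)),0],[-np.sin(np.radians(yaw)),np.cos(np.radians(yaw)),0],[0,0,-1]]
    print('shift mm',(M.T@(np.array(p)-s['ee_pos'])*1000).round(1),'turn',np.degrees(R.from_matrix(M.T@T).as_rotvec()).round(2),'pos',s['ee_pos'].round(4),'t',round(s['time'],2),'F',s['ft_force'].round(1),'w',round(s['gripper_width'],4),round(s['gripper_force'],1))
E
python3 - <<'E'
from h import *
go([.437,-.337,.004],20.6)
T=[(261.3,167.1),(301.2,163.1),(304.3,195.1),(263.4,198)];S=[(268.4,202.6),(300.6,201.4)]
S=[(268,235.6),(268.4,202.6),(300.6,201.4),(301.6,233)]
for a,b in zip(T,S): print(tri(a,b),onz("top",a,.064).round(4),onz("side",b,.064).round(4))
E
```

```text
shift mm [  0.7  -1.5 120.9] turn [ 0.11 -0.11  0.05] pos [ 0.4374 -0.3354  0.1249] t 1.27 F [ 0.2 -0.8  0.4] w 0.0852 0.0
(array([0.64231647, 0.21005568, 0.06050257]), np.float64(0.0009661480467043637)) [[0.6421 0.2096 0.064 ]] [[0.6413 0.2129 0.064 ]]
(array([0.65256831, 0.08124359, 0.06054398]), np.float64(0.0010301041258367891)) [[0.6524 0.0812 0.064 ]] [[0.6514 0.0846 0.064 ]]
(array([0.55115602, 0.07315607, 0.05672724]), np.float64(0.003656969120782205)) [[0.5484 0.0732 0.064 ]] [[0.5526 0.0797 0.064 ]]
(array([0.54412937, 0.2034795 , 0.06350599]), np.float64(0.0043478642834417856)) [[0.5419 0.2036 0.064 ]] [[0.5463 0.2035 0.064 ]]
```

Box: centre about (0.597, 0.142), yaw about 4°, measured sides 129 × 100 mm, which matches. I'll go down onto the handle and grip it.

Call:
drive_tool(
  motion=[
    [[1,0,-0.0015,0.02,0,0,0],[1,0,0,0.02,0,0,0],[1,0,0,0.02,0,0,0],[1,0,0,0.02,0,0,0],[1,0,0,0.015,0,0,0],[1,0,0,0.012,0,0,0],[1,0,0,0.008,0,0,0],[1,0,0,0.005,0,0,0],[0.2,0,0,0,0,0,0],[0.1,0,0,0,0,0,0],[0,0,0,0,0,0,0],[0,0,0,0,0,0,0],[0,0,0,0,0,0,0],[0,0,0,0,0,0,0],[0,0,0,0,0,0,0],[0,0,0,0,0,0,0],[0,0,0,0,0,0,0],[0,0,0,0,0,0,0],[0,0,0,0,0,0,0]],
  ],
  squeeze=100,
)

```text
time: 2.85
ee_pos: [0.4382, -0.3385, 0.0073]
orientation: [0.001, -0.178, 0.984, -0.001]
ft_force: [0.2, 1.5, 6.2]
gripper_width: 0.0197
gripper_force: 100.0
```

Gripped. I'll lift it and check the hold.

Call:
drive_tool(
  motion=[
    [[0,0,0,-0.01,0,0,0],[0,0,0,-0.03,0,0,0],[0,0,0,-0.04,0,0,0],[0,0,0,-0.04,0,0,0],[0,0,0,0,0,0,0],[0,0,0,0,0,0,0]],
  ],
)

```text
time: 3.35
ee_pos: [0.4387, -0.3386, 0.1294]
orientation: [0.002, -0.178, 0.984, -0.001]
ft_force: [0.3, 0.3, -1.6]
gripper_width: 0.0199
gripper_force: 99.1
```

```bash
python3 - <<'E'
from h import *
go([.437,-.337,.125],20.6)
s=snap("side","s1.png");t=snap("top","t1.png")
p=proj("side",[robot.get_state()['ee_pos']])[0];q=proj("top",[robot.get_state()['ee_pos']])[0];print(p,q)
f=lambda i,c,w,h:i[max(0,int(c[1])-h):int(c[1])+h,int(c[0])-w:int(c[0])+w]
A=cv2.resize(f(s,p,50,37),(600,444)[:2],interpolation=cv2.INTER_CUBIC)
cv2.imwrite('pics/c1.png',A)
E
```

```text
shift mm [1.1 2.1 4.4] turn [-0.18  0.23 -0.09] pos [ 0.4387 -0.3386  0.1294] t 3.35 F [ 0.3  0.3 -1.6] w 0.0199 99.1
[333.97579397 109.52604921] [439.14595947 225.7720534 ]
```

View pics/c1.png

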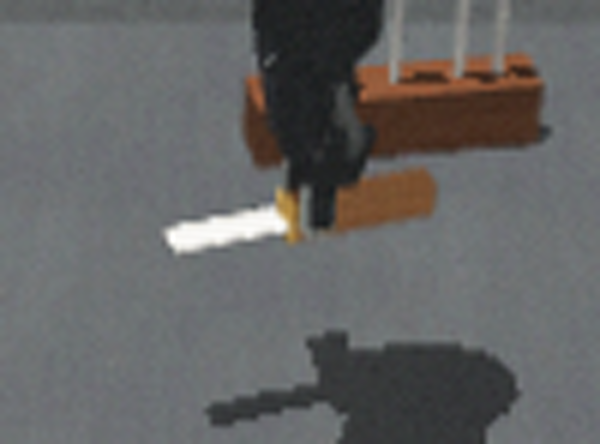

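The tool is held level, with the blade pointing away and its tip at side pixel about (312,112). Next I'll move to in front of the notch.

```bash
python3 - <<'E'
from h import *
go([.4175,.1294,.129],4.1)
E
```

```text
shift mm [-145.3  444.3   -3. ] turn [ 0.1  -0.05 16.4 ] pos [ 0.437  -0.3377  0.1252] t 3.45 F [-0.1 -0.2 -0.9] w 0.0201 99.1
```

Call:
drive_tool(
  motion=[
    [[0,-0.0091,0.0278,0,0,0,0],[0,-0.0091,0.0278,0,0,0,0],[0,-0.0091,0.0278,0,0,0,0],[0,-0.0091,0.0278,0,0,0,0],[0,-0.0091,0.0278,0,0,0,0],[0,-0.0091,0.0278,0,0,0,0],[0,-0.0091,0.0278,0,0,0,0],[0,-0.0091,0.0278,0,0,0,0],[0,-0.0091,0.0278,0,0,0,0],[0,-0.0091,0.0278,0,0,0,0],[0,-0.0091,0.0278,0,0,0,0],[0,-0.0091,0.0278,0,0,0,0],[0,-0.0091,0.0278,0,0,0,0],[0,-0.0091,0.0278,0,0,0,0],[0,-0.0091,0.0278,0,0,0,0],[0,-0.0091,0.0278,0,0,0,0],[0,0,0,0,0,0,5.5],[0,0,0,0,0,0,5.5],[0,0,0,0,0,0,5.4],[0,0,0,0,0,0,0]],
  ],
)

```text
time: 5.12
ee_pos: [0.4171, 0.1292, 0.1244]
orientation: [-0.002, -0.034, 0.999, -0.001]
ft_force: [-0.0, 0.4, -1.0]
gripper_width: 0.0197
gripper_force: 99.0
```

Call:
drive_tool(
  motion=[
    [[0,0,0,0.02,0,0,0],[0,0,0,0.02,0,0,0],[0,0,0,0.02,0,0,0],[0,0,0,0.02,0,0,0],[0,0,0,0.012,0,0,0],[0,0,0,0,0,0,0],[0,0,0,0,0,0,0],[0,0,0,0,0,0,0]],
  ],
)

```text
time: 5.78
ee_pos: [0.4184, 0.1294, 0.035]
orientation: [0.0, -0.036, 0.999, -0.0]
ft_force: [-0.1, 0.4, -0.3]
gripper_width: 0.0197
gripper_force: 99.1
```

```bash
python3 - <<'E'
from h import *
go([.4175,.1294,.032],4.1)
s=snap("side","s2.png");t=snap("top","t2.png")
A=cv2.resize(s[190:255,250:360],(800,473),interpolation=cv2.INTER_CUBIC)
cv2.imwrite('pics/c2.png',np.vstack([cv2.resize(s[190:250,250:400],(750,300),interpolation=cv2.INTER_CUBIC),cv2.resize(t[155:255,200:450],(750,300),interpolation=cv2.INTER_CUBIC)]))
E
```

```text
shift mm [0.9 0.1 3. ] turn [-0.01  0.03  0.08] pos [0.4184 0.1294 0.035 ] t 5.78 F [-0.1  0.4 -0.3] w 0.0197 99.1
```

View pics/c2.png

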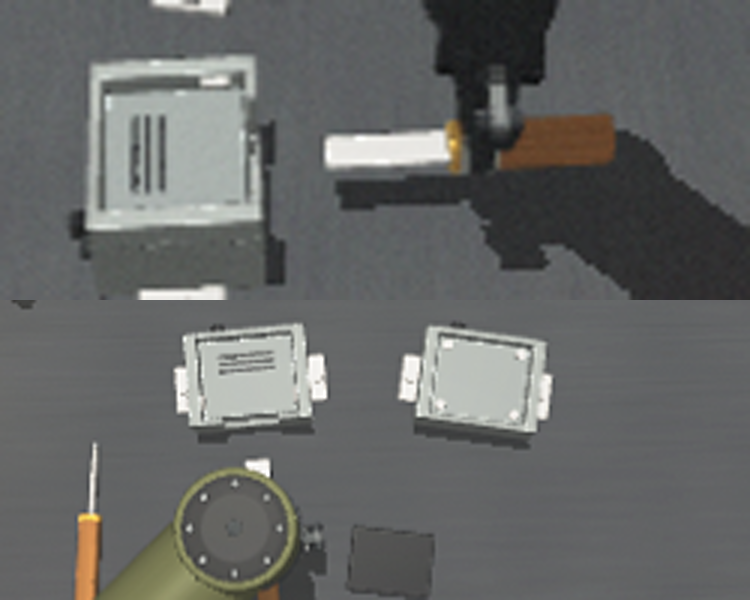

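In this view the blade is level. Its tip is at side pixel (315,220.5) and top pixel (286,208), facing the notch. I'll triangulate the tip height.

```bash
python3 - <<'E'
from h import *
s=cv2.imread('pics/s2.png');t=cv2.imread('pics/t2.png')
f=lambda i,a,b,c,d:np.argwhere((i[a:b,c:d].min(2)>165))[:,::-1]+[c,a]
S=f(s,212,228,310,342);T=f(t,204,216,276,296)
x0=S[:,0].min();e=S[S[:,0]<=x0+3];print('side',x0,e[:,1].min(),e[:,1].max())
y0=T[:,1].min();e2=T[T[:,1]<=y0+2];print('top',y0,e2[:,0].min(),e2[:,0].max())
a=((e2[:,0].min()+e2[:,0].max())/2,y0-.5);b=(x0-.5,(e[:,1].min()+e[:,1].max())/2)
print(a,b,tri(a,b))
# cover notch-side rim check
st=robot.get_state();print(st['ee_pos'],st['ee_pos'][:2]+.095*np.array([.9974,.0715]))
E
```

```text
side 315 217 222
top 208 282 289
(np.float64(285.5), np.float64(207.5)) (np.float64(314.5), np.float64(219.5)) (array([0.51091769, 0.1349763 , 0.04323029]), np.float64(0.0023685292675901383))
[0.41856539 0.12974488 0.03538403] [0.51331839 0.13653738]
```

Call:
drive_tool(
  motion=[
    [[0,0,0,0.004,0,0,0],[0,0,0,0,0,0,0],[0,-0.008,0,0,0,0,0],[0,-0.008,0,0,0,0,0],[0,-0.008,0,0,0,0,0],[0,-0.008,0,0,0,0,0],[0,-0.005,0,0,0,0,0],[0,-0.005,0,0,0,0,0],[0,-0.005,0,0,0,0,0],[0,0,0,0,0,0,0],[0,0,0,0,0,0,0]],
  ],
)

```text
time: 6.8
ee_pos: [0.4649, 0.1327, 0.0301]
orientation: [-0.0, -0.036, 0.999, -0.0]
ft_force: [0.2, -0.0, -1.1]
gripper_width: 0.0195
gripper_force: 99.1
```

Call:
drive_tool(
  motion=[
    [[0,-0.005,0,0,0,0,0],[0,-0.005,0,0,0,0,0],[0,-0.005,0,0,0,0,0],[0,-0.004,0,0,0,0,0],[0,0,0,0,0,0,0],[0,0,0,0,0,0,0]],
  ],
)

```text
time: 7.3
ee_pos: [0.484, 0.1341, 0.0301]
orientation: [-0.0, -0.036, 0.999, -0.0]
ft_force: [-1.0, -0.6, -0.3]
gripper_width: 0.0196
gripper_force: 99.1
```

```bash
python3 - <<'E'
from h import *
go([.4175,.1294,.032],4.1)
s=snap("side","s3.png")
cv2.imwrite('pics/c3.png',cv2.resize(s[190:255,255:375],(780,422),interpolation=cv2.INTER_CUBIC))
E
```

```text
shift mm [66.6  0.1 -1.8] turn [-0.01 -0.03 -0.  ] pos [0.484  0.1341 0.0301] t 7.3 F [-1.  -0.6 -0.3] w 0.0196 99.1
```

View pics/c3.png

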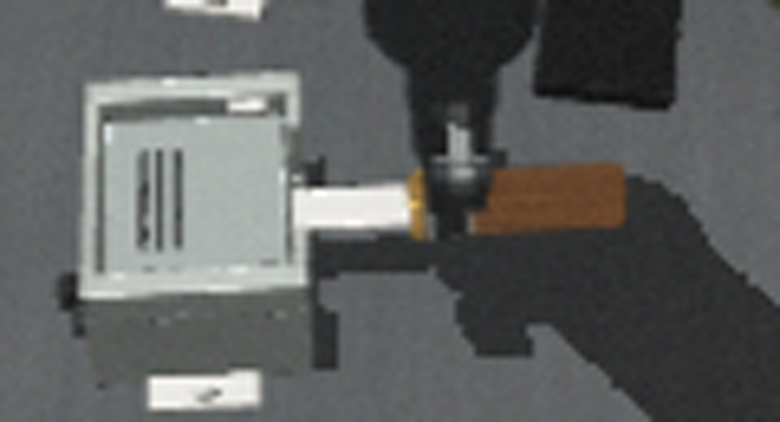

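The blade is in through the notch under the cover's edge at (293,205) in the crop: about 54 mm still shows, so about 21 mm is under. There is no contact force. Now I'll pry up slowly.

Call:
drive_tool(
  motion=[
    [[0,0,0,-0.003,0,0,0],[0,0,0,-0.003,0,0,0],[0,0,0,-0.002,0,0,0],[0,0,0,-0.002,0,0,0],[0,0,0,-0.002,0,0,0],[0,0,0,-0.002,0,0,0],[0,0,0,0,0,0,0],[0,0,0,0,0,0,0]],
  ],
  squeeze=120,
)

```text
time: 8.02
ee_pos: [0.4831, 0.134, 0.0436]
orientation: [-0.001, -0.036, 0.999, -0.0]
ft_force: [-2.8, -1.3, -4.4]
gripper_width: 0.0194
gripper_force: 121.4
```

Call:
drive_tool(
  motion=[
    [[0,0,0,-0.002,0,0,0],[0,0,0,-0.002,0,0,0],[0,0,0,-0.002,0,0,0],[0,0,0,0,0,0,0]],
  ],
)

```text
time: 8.35
ee_pos: [0.4845, 0.1344, 0.0515]
orientation: [0.001, -0.036, 0.999, 0.0]
ft_force: [-1.4, -0.5, -1.5]
gripper_width: 0.019
gripper_force: 121.6
```

Call:
drive_tool(
  motion=[
    [[0,0,0,-0.002,0,0,0],[0,0,0,-0.002,0,0,0],[0,0,0,-0.002,0,0,0],[0,0,0,0,0,0,0],[0,0,0,0,0,0,0]],
  ],
)

```text
time: 8.77
ee_pos: [0.4841, 0.1343, 0.0568]
orientation: [0.0, -0.036, 0.999, 0.0]
ft_force: [0.0, -0.4, -2.6]
gripper_width: 0.0187
gripper_force: 122.3
```

```bash
python3 - <<'E'
from h import *
s=snap("side","s4.png")
cv2.imwrite('pics/c4.png',cv2.resize(s[180:255,255:375],(780,487),interpolation=cv2.INTER_CUBIC))
E
```

```text
(no output)
```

View pics/c4.png

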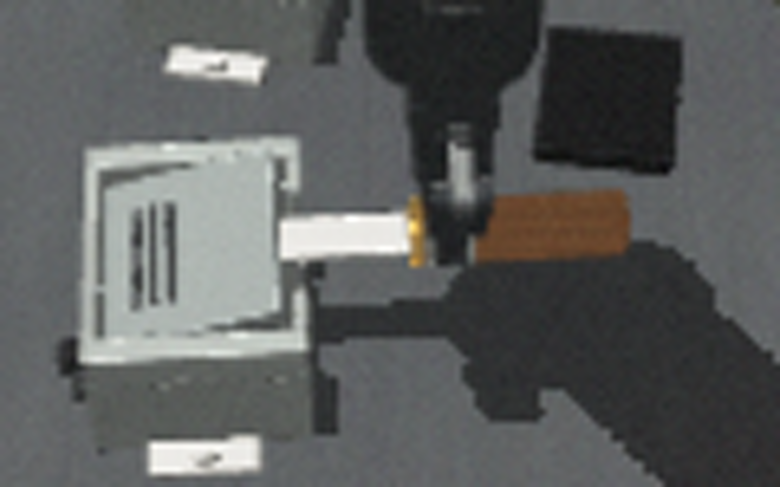

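The cover's near edge has risen, from about (285,180–333) to (278,155–315), and the blade is still level. I'll lift a little further to be sure of the release, then lower off it.

Call:
drive_tool(
  motion=[
    [[0,0,0,-0.002,0,0,0],[0,0,0,-0.002,0,0,0],[0,0,0,-0.001,0,0,0],[0,0,0,0,0,0,0],[0,0,0,0,0,0,0]],
  ],
)

```text
time: 9.23
ee_pos: [0.4839, 0.1342, 0.0614]
orientation: [0.0, -0.036, 0.999, 0.0]
ft_force: [-3.5, 1.5, 1.2]
gripper_width: 0.0191
gripper_force: 124.4
```

Call:
drive_tool(
  motion=[
    [[0,0,0,0.002,0,0,0],[0,0,0,0.003,0,0,0],[0,0,0,0.003,0,0,0],[0,0,0,0.003,0,0,0],[0,0,0,0.003,0,0,0],[0,0,0,0.003,0,0,0],[0,0,0,0.003,0,0,0],[0,0,0,0,0,0,0],[0,0,0,0,0,0,0]],
  ],
)

```text
time: 9.98
ee_pos: [0.4838, 0.1341, 0.0411]
orientation: [-0.0, -0.036, 0.999, -0.0]
ft_force: [0.1, -0.3, -1.1]
gripper_width: 0.0191
gripper_force: 124.6
```

```bash
python3 - <<'E'
from h import *
go([.484,.134,.032],4.1)
s=snap("side","s5.png")
cv2.imwrite('pics/c5.png',cv2.resize(s[180:255,255:375],(780,487),interpolation=cv2.INTER_CUBIC))
E
```

```text
shift mm [-0.2 -0.1  9.1] turn [-0.01 -0.02  0.01] pos [0.4838 0.1341 0.0411] t 9.98 F [ 0.1 -0.3 -1.1] w 0.0191 124.6
```

View pics/c5.png

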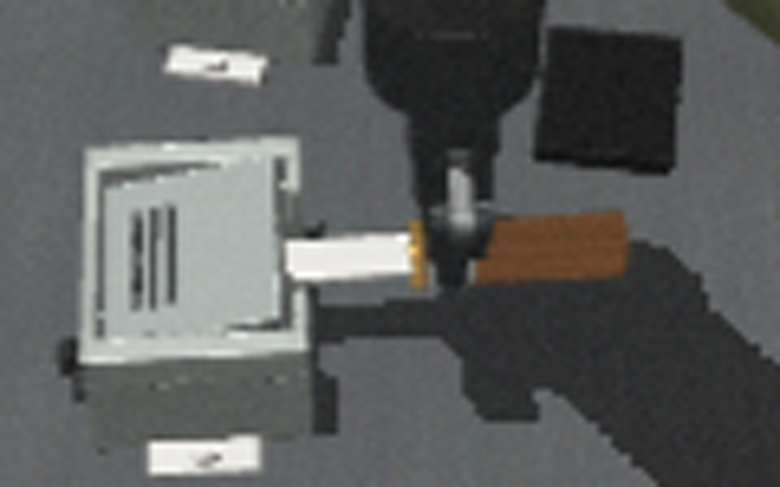

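The cover now rests on its catches, still raised, and the blade has come down clear of it. Next I'll draw the blade out and go down to an empty patch.

Call:
drive_tool(
  motion=[
    [[0,0,0,0.004,0,0,0],[0,0.004,0,0,0,0,0],[0,0.006,0,0,0,0,0],[0,0.008,0,0,0,0,0],[0,0.01,0,0,0,0,0],[0,0.01,0,0,0,0,0],[0,0.01,0,0,0,0,0],[0,0.012,0,0,0,0,0],[0,0.01,0,0,0,0,0],[0,0.01,0,0,0,0,0],[0,0.01,0.01,0,0,0,0],[0,0.01,0.01,0,0,0,0],[0,0.01,0.01,0,0,0,0],[0,0,0,0.01,0,0,0],[0,0,0,0.008,0,0,0],[0,0,0,0.004,0,0,0],[0,0,0,0,0,0,0],[0,0,0,0,0,0,0]],
  ],
)

```text
time: 11.53
ee_pos: [0.372, 0.1555, 0.0148]
orientation: [-0.0, -0.036, 0.999, -0.001]
ft_force: [0.3, 0.5, -0.9]
gripper_width: 0.0193
gripper_force: 124.6
```

```bash
python3 - <<'E'
from h import *
go([.484,.134,.0075],4.1)
s=snap("side","s6.png");t=snap("top","t6.png")
cv2.imwrite('pics/c6.png',np.vstack([cv2.resize(s[180:255,255:405],(780,390)),cv2.resize(t[155:245,220:520],(780,210))]))
E
```

```text
shift mm [-110.2  -29.4    7.3] turn [-0.06 -0.04 -0.03] pos [0.372  0.1555 0.0148] t 11.53 F [ 0.3  0.5 -0.9] w 0.0193 124.6
```

View pics/c6.png

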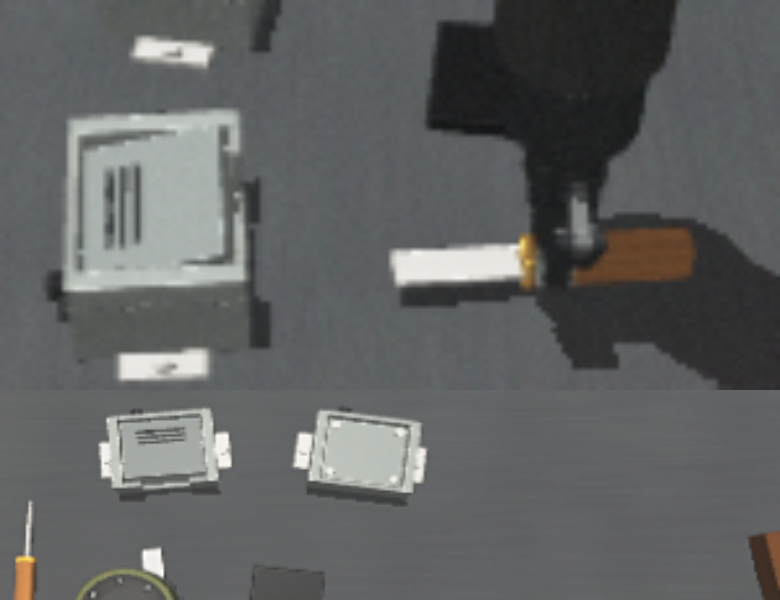

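The blade is out and the cover stays raised at (150,200) in the crop. I'll lower the tool until it touches the bench.

Call:
drive_tool(
  motion=[
    [[0,0,0,0.003,0,0,0],[0,0,0,0.002,0,0,0],[0,0,0,0,0,0,0],[0,0,0,0,0,0,0]],
  ],
)

```text
time: 11.97
ee_pos: [0.372, 0.1561, 0.0102]
orientation: [-0.0, -0.036, 0.999, -0.0]
ft_force: [-1.0, -0.1, -0.9]
gripper_width: 0.0192
gripper_force: 124.6
```

Call:
drive_tool(
  motion=[
    [[0,0,0,0.001,0,0,0],[0,0,0,0.001,0,0,0],[0,0,0,0,0,0,0],[0,0,0,0,0,0,0]],
  ],
)

```text
time: 12.3
ee_pos: [0.372, 0.1562, 0.0083]
orientation: [-0.0, -0.036, 0.999, 0.0]
ft_force: [0.2, -0.3, -0.6]
gripper_width: 0.0192
gripper_force: 124.6
```

Call:
drive_tool(
  motion=[
    [[0,0,0,0.001,0,0,0],[0,0,0,0.0005,0,0,0],[0,0,0,0,0,0,0],[0,0,0,0,0,0,0]],
  ],
)

```text
time: 12.63
ee_pos: [0.3722, 0.1564, 0.0074]
orientation: [0.0, -0.036, 0.999, 0.0]
ft_force: [-2.9, -0.9, 4.6]
gripper_width: 0.0194
gripper_force: 125.6
```

It has touched down, so I'll release it and rise.

Call:
drive_tool(
  motion=[
    [[0.35,0,0,0,0,0,0],[0.5,0,0,0,0,0,0],[0.7,0,0,0,0,0,0],[0.7,0,0,0,0,0,0],[0.7,0,0,0,0,0,0],[0.7,0,0,0,0,0,0],[0.7,0,0,0,0,0,0],[0.7,0,0,-0.005,0,0,0],[0.7,0,0,-0.015,0,0,0],[0.7,0,0,-0.03,0,0,0],[0.7,0,0,-0.03,0,0,0],[0.7,0,0,-0.03,0,0,0],[0.7,0,0,-0.03,0,0,0],[0.7,0,0,0,0,0,0],[0.7,0,0,0,0,0,0]],
  ],
  squeeze=40,
)

```text
time: 13.88
ee_pos: [0.3727, 0.1569, 0.149]
orientation: [0.001, -0.036, 0.999, 0.001]
ft_force: [-0.1, -0.2, -1.1]
gripper_width: 0.06
gripper_force: 0.0
```

```bash
python3 - <<'E'
from h import *
go([.484,.134,.0075],4.1)
s=snap("side","s7.png")
cv2.imwrite('pics/c7.png',cv2.resize(s[180:260,255:405],(780,416)))
E
```

```text
shift mm [-109.   -31.2  141.8] turn [0.16 0.17 0.01] pos [0.3727 0.1569 0.149 ] t 13.88 F [-0.1 -0.2 -1.1] w 0.06 0.0
```

View pics/c7.png

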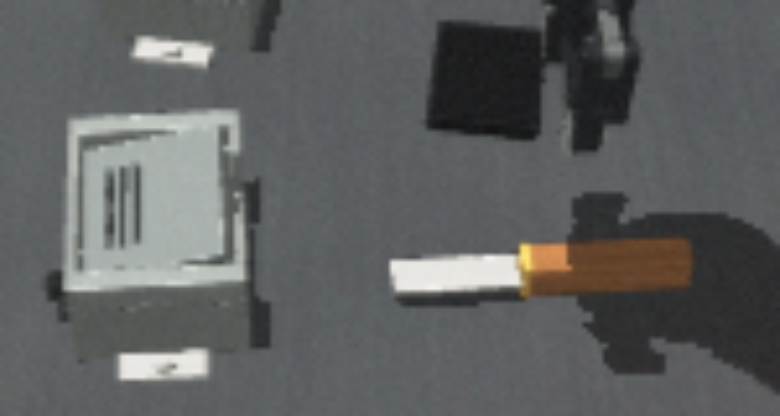

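The tool lies flat at crop (545,270), the popped cover rests on its box, and the gripper is clear. Handing in now.

```bash
python3 -c "
from rig import robot
print(robot.close_job())"
```

```text
the job is handed in; nothing more can be done
None
```

I pried the snap-in cover up until it came out of its catches and left it resting loose and raised on its box, laid the flat-blade tool flat on the bench, and handed the job in at about 14 s; no verdict came back.

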